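# Open the tea box by its sliding lid and put the green tin on the scale

### The job

Open the wooden tea box: by its brass knob lift the lid's front end over the stop lip, slide the lid towards you until only its tail is left in the grooves, and let go of it there; then take it by its two long edges, draw it clear and lay it flat, knob up, on the chopping board. Next take the green-topped tea tin out of the box and stand it upright on the kitchen scale. Set both down rather than drop them, keep the lid roughly level, and leave the red-topped tin in its place and the other things on the worktop alone.

Things in the scene. Friction and masses are not known exactly. Their poses are not given: they have to be found in the camera images.
- tea_box: (All sizes here in mm.) Narrow dark-brown wooden box, fixed, 236 long (x) x 86 wide (y); origin: centre of its underside, z up, worktop height. Front end (-x) faces the robot, turned by its yaw. The lid lies on ledges 60 high, between cheeks 69 apart and 68 high. Front wall (x -118 to -110) is 60 high plus the stop lip; back wall (x +110 to +118) 77 high.
- stop_lip (a point): Top centre of the paler stop lip on the front wall, 64 above the worktop: a wooden bar 8 thick and 4 higher than the ledges, which keeps the shut lid from sliding out. It is at x = -114 in the box's frame. The front wall's outer face is at x = -118.
- groove_mouth (a point): Where the grooves begin, on the box's centre line at ledge height (x = +10 in the box's frame). Only behind it (towards +x, to the back wall) do caps reach over the lid: grooves 12 high for a lid 8 thick, so its front end can be tilted up; cap tops 77 high, 54 between the caps.
- box_floor (a point): Centre of the box's inner floor, 10 above the worktop. The inside is 220 long x 56 wide; a strip 10 high and 6 thick crosses the floor in the middle; one tin stands in each half, its centre about 51 from here.
- lid: Loose pale wooden lid, 218 (x) x 66 (y) x 8 mm, about 0.11 kg; origin: centre of its underside, z up. Shut: at x = y = 0, z = 60 in the box's frame. Raise the knob end 6 to 7 (the tail stays down) and slide along the box's -x. Let go 75 to 95 out, it rests nearly level on the stop lip; its long edges can then be gripped ahead of the front wall.
- lid_knob: Brass ball knob fixed on the lid; origin: centre of the ball, 18 in diameter, 16 above the lid's upper face (ball top 25 above it, stem 9 thick); at x = -88 in the lid's frame, 21 from its front end. The ball can turn between the finger pads.
- lid_tail (a point): Middle of the lid's rear lower edge, at x = +109 in the lid's frame; it leaves the grooves when the lid has slid 99.
- tin_green: Loose round tea tin, metal with a green top, 46 in diameter and high, about 0.09 kg; origin: centre of its underside, z up. Stands on the box's floor in the front or rear half, about 36 clear of the end wall and 56 of the other tin. Fingers go in lined up along the box, opened only to 60 to 65.
- tin_red: The same tin with a red top, in the other half of the box; stays there.
- board_top (a point): Centre of the top face of the fixed striped chopping board, 345 (x) x 245 (y), its top 20 above the worktop; board axes turn with it. The lid goes flat on it anywhere, its centre over the board; a peeler lies along its right edge.
- scale_plate (a point): Centre of the upper face of the fixed white kitchen scale, 160 (x) x 206 (y), 18 above the worktop; its small display and buttons are along its near (-x) edge.
- mug_green: Bystander: white and green mug, 78 in diameter, 101 high, behind the scale.
- teaspoon: Bystander: steel teaspoon 139 long, lying in front of the scale.
- garlic: Bystander: garlic bulb, 60 across, 58 high, right of the box's rear end.
- peeler: Bystander: blue-handled peeler, 170 long, 25 wide, 18 high, lying on the chopping board along its right edge, about 90 from the board's centre line.

How it is judged:
On the way, in this order (a step that is already met when the one before it is completed fails the run):
1. the lid has been lifted over the stop lip, slid most of the way towards the robot and let go: it rests 60 to 99 mm out on the lip, its tail still in the grooves (x of lid in the frame of tea_box between -0.099 and -0.06 m and z of lid in the frame of tea_box between 0.06 and 0.068 m and angle between lid's own z axis and vertical below 0.08 rad and contact force between the fingers and lid below 0.1 N and linear speed of lid below 0.03 m/s), for 0.2 s.
2. the lid lies flat on the chopping board, knob up, and is let go (z of lid in the frame of board_top between -0.004 and 0.004 m and angle between lid's own z axis and vertical below 0.05 rad and x of lid in the frame of board_top between -0.165 and 0.165 m and y of lid in the frame of board_top between -0.115 and 0.115 m and contact force between the fingers and lid below 0.1 N and linear speed of lid below 0.03 m/s), for 0.2 s.
At the end, for the whole second after the job is handed in: Lid flat on the chopping board (within 4 mm, tilt under 0.05 rad, knob up, centre over the board); green-topped tin upright on the scale (within 4 mm, tilt under 0.06 rad, centre over it); both released and at rest; red-topped tin upright within 30 mm of its place (all of step 2 and z of tin_green in the frame of scale_plate between -0.004 and 0.004 m and angle between tin_green's own z axis and vertical below 0.06 rad and x of tin_green in the frame of scale_plate between -0.075 and 0.075 m and y of tin_green in the frame of scale_plate between -0.098 and 0.098 m and linear speed of tin_green below 0.03 m/s and contact force between the fingers and tin_green below 0.1 N and distance of tin_red from where it was at the start of the episode below 0.03 m and angle between tin_red's own z axis and vertical below 0.1 rad); the robot touches nothing.
It fails at once if the lid is tipped more than 0.5 rad (29 degrees) from level (angle between lid's own z axis and vertical above 0.5 rad).
It fails at once if the lid or the green-topped tin is dropped: it falls, touched by nothing, faster than 0.6 m/s (18 mm of fall) ((contact force between lid and anything else below 0.02 N and linear speed of lid above 0.6 m/s) or (contact force between tin_green and anything else below 0.02 N and linear speed of tin_green above 0.6 m/s)).
It fails at once if the red-topped tin is taken out, knocked over or shifted by more than 40 mm (distance of tin_red from where it was at the start of the episode above 0.04 m or angle between tin_red's own z axis and vertical above 0.4 rad).
It fails at once if the lid is carried by its knob instead of its edges (knob gripped with the lid more than 25 mm above where it lies shut) (contact force between the fingers and lid_knob above 2 N and height (world z) of lid above 0.085 m).
It fails at once if a bystander (mug, teaspoon, peeler or garlic) is moved by more than 30 mm (distance of any of mug_green, teaspoon, peeler, garlic from where it was at the start of the episode above 0.03 m).
It also fails if it takes over 62 s, if anything falls off the work surface, if the arm or the gripper's body presses on something with over 40 N, if the wrist force passes 120 N, or if a joint passes its speed limit or range.

### The arm

A 6-joint arm with a two-finger parallel gripper is mounted at the origin on a cart in front of the work surface, level with it; the furniture and walls round the work are solid. World frame = base frame: x ahead of the robot, y to its left, z up, the work surface at z = 0. Lengths are in m, angles in rad, forces in N, time in s.
With the tool pointing down it reaches from about 0.325 to 0.9 m from the base axis. Payload 6.1 kg.
Tool frame: the origin (TCP) lies on the mounting face of the last link; the fingertips stand 182 mm ahead of it and the grasp point (between the pads) lies 164 mm ahead of it; y points along the fingers, z is the direction in which the jaws open and shut, and the axes are right-handed (so a half turn about y gives the same grasp; the last joint's range is limited). The gripper opens to 87 mm and grips with 3 to 60 N. Pads are 19 mm wide; open, the fingers measure 117 mm over their backs; the gripper's body (75 mm by 190 mm) begins 51 mm behind the grasp point.
Start: joints at [-1.471, 0.22, 1.526, -0, 1.395, -0.126], TCP at [0.14, -0.609, 0.405] pointing down, gripper open.
Joint ranges: [-2.98, 2.98], [-0.91, 2.08], [0.09, 2.57], [-1.24, 4.39], [0.2, 2.65], [-2.68, 2.68]. Speed limits (rad/s): [2.57, 2.57, 3.01, 3.14, 3.14, 3.14].

### API

Orientations are given as a 3x3 rotation matrix whose columns are the frame's x, y, z axes.
In Python, from bench import r gives the robot as it stands.
- The arm moves only by the tool arm_command, never from a script. Its arguments are lists of equal length, an entry for each row: "twist": the turn, a rotation vector about the tool's x, y, z in degrees, a list of three; "offset": the shift along the tool's x, y, z in mm, a list of three; "claw": the finger opening in mm, from 0 to 87. A call has exactly 8 rows; each row is the pose to reach, as a shift and turn from the pose commanded when the call began, along the tool's axes at that moment; what a row does not reach only later rows make up. A row lasts 1/12 s, in which the tool goes at most 41.7 mm and 7.16 degrees, less where a joint would pass 70% of its speed; a pose out of reach is approached as far as the arm can. A call with a gripper value outside its range is refused whole. The fingers move at their own pace and stop on an object; "newtons" is the grip in N (left out, the last holds). Time passes only in rows, so rows that repeat a pose let the fingers close, or fill a call up. It gives the time, the measured TCP pose, the force and the opening at its end, in the units of the state.
- r.sense(): the state, without advancing time (a new reading comes with each control period).
- r.read_camera(name): name is "scene" or "top" or "wrist"; returns the picture (400x640x3 uint8, red, green, blue); there is no depth.
- r.camera_model(name): a dict with "camera_matrix" (3x3 intrinsics, pixels), "extrinsics" (4x4, takes a point from camera to world coordinates); the wrist camera has in their place "mount" (4x4, takes a point from camera to tool coordinates, whose origin is the TCP and whose axes are the tool frame's). Camera axes: x right, y up, looking along -z (the intrinsics and any distortion apply to the point x, -y, -z); pixel columns grow to the right and rows downward; lengths in m; the calibration is good to about 2 mm. A picture is of the moment at which its call begins: read the wrist's pose just before it. camera_model takes no time and is no camera call.
- r.sign_off(): hands the job in, once; it reports no verdict.
Trained networks look in the newest picture that a camera, given by its name, has taken for a name from the list of things; names that differ only in an ending like _2 or _b are one class to them, and where a whole thing is asked for, a point or a joint stands for the part that bears it (a point fixed in the world has none). Each returns a list of dicts, best first, with "p" (0 to 1); they miss things now and then, are a little off and sometimes report something else, mostly with a low value. They report only what shows in the picture. A call takes as long as a camera call.
- r.recognise(label, camera): "at" ([x, y, z] in m, in world coordinates, good to about 4 mm: the middle of the surface that is visible of it).
- r.mark_of(label, camera): "at" ([x, y, z] in m, in world coordinates, good to about 4 mm: a listed point, or the origin of a listed thing).
The state is a dict: "clock": time; "q": joint angles; "joint_vel": joint speeds; "effort": joint torques, N m; "tool_pos": TCP position; "tcp_rot": TCP orientation; "ft_force": force on the tool from outside, world axes, zero at the start; "torque": the same for the moment, N m; "gripper_width": finger opening in m.
Only numpy, scipy, OpenCV 4.12 (cv2) and the standard library are available. Lean on these libraries where they do the work, as an engineer would, in place of code of your own. Each camera call takes 0.05 s, during which the arm holds its last target.

## Working session

There is one attempt and no reset: what is moved stays moved. The work goes in short steps, Python scripts to look and compute and a tool call to move; the robot and the scene stay as the last step left them, time stands still between calls to the robot, and variables do not carry over. Pictures are saved under pics/ and viewed, and the job is handed in when it is done.

Besides the shell and the picture viewer there is one more tool, called after "Call:" as name(argument=value, ...), one argument or row to a line, values as JSON. arm_command: Moves the arm, as the interface text tells. Its arguments: {"type":"object","properties":{"twist":{"type":"array"},"offset":{"type":"array"},"claw":{"type":"array"},"newtons":{"type":"number"}},"required":["twist","offset","claw"]}

```bash
mkdir -p pics; ls
cat > h.py <<'E'
import numpy as np, cv2
from bench import r
def cam(n,f):
    im=r.read_camera(n); cv2.imwrite('pics/'+f+'.png',im[:,:,::-1]); return im
E
python3 - <<'E'
from h import *
print(r.sense())
cam('scene','s0');cam('top','t0')
for l in ['tea_box','stop_lip','groove_mouth','box_floor','lid','lid_knob','lid_tail','tin_green','tin_red','board_top','scale_plate','garlic','mug_green','peeler','teaspoon']:
    for c in ['top','scene'][:1]:
        o=r.mark_of(l,c); print(l,c,[(np.round(d['at'],4),round(d['p'],2)) for d in o[:2]])
for l in ['stop_lip','groove_mouth','lid','lid_knob','lid_tail','board_top']:
    o=r.mark_of(l,'scene'); print(l,'scene',[(np.round(d['at'],4),round(d['p'],2)) for d in o[:2]])
for c in ['top','scene','wrist']: print(c,r.camera_model(c))
print(r.sense()['clock'])
E
```

```text
pics
{'clock': 0.0, 'q': array([-1.47111227e+00,  2.21199287e-01,  1.52759993e+00, -1.72023551e-05,
        1.39465870e+00, -1.26106794e-01]), 'joint_vel': array([ 0.00184482, -0.00029907,  0.00013225,  0.00080947,  0.00091933,
       -0.00011469]), 'effort': array([ 2.73092746e-05, -4.94610250e+01, -3.87372565e+01,  6.99305325e-02,
        5.72613941e-02, -1.57670379e-04]), 'tool_pos': array([ 0.13988636, -0.60887475,  0.40365946]), 'tcp_rot': array([[-9.74616703e-01, -2.02481332e-04,  2.23879971e-01],
       [-2.23879957e-01,  1.85431795e-03, -9.74614963e-01],
       [-2.17803313e-04, -9.99998260e-01, -1.85258076e-03]]), 'ft_force': array([-0.16073518,  0.2749553 ,  0.15934017]), 'torque': array([0.07147572, 0.01787967, 0.00557803]), 'gripper_width': 0.08692255055889059}
tea_box top [(array([ 0.6152,  0.0104, -0.001 ]), 0.95)]
stop_lip top [(array([ 0.5093, -0.01  ,  0.0682]), 0.65)]
groove_mouth top [(array([0.6239, 0.0064, 0.0602]), 0.66)]
box_floor top [(array([0.6234, 0.0088, 0.0563]), 0.5)]
lid top [(array([ 0.6153,  0.0091, -0.001 ]), 0.26)]
lid_knob top [(array([ 0.5256, -0.
[... 1737 characters left out ...]
, -0.30934018,  0.72103193,  1.17194528],
       [ 0.01837767,  0.9130162 ,  0.40750911,  0.75618807],
       [ 0.        ,  0.        ,  0.        ,  1.        ]])}
wrist {'camera_matrix': array([[281.65776353,   0.        , 316.81498246],
       [  0.        , 281.65776353, 202.46843074],
       [  0.        ,   0.        ,   1.        ]]), 'mount': array([[ 8.48214366e-05, -9.56425165e-01, -2.91977560e-01,
        -8.10837826e-02],
       [-3.68520949e-04,  2.91977511e-01, -9.56425113e-01,
         1.93010367e-02],
       [ 9.99999928e-01,  1.88725200e-04, -3.27696757e-04,
         1.96718563e-04],
       [ 0.00000000e+00,  0.00000000e+00,  0.00000000e+00,
         1.00000000e+00]])}
1.15
```

View pics/t0.png

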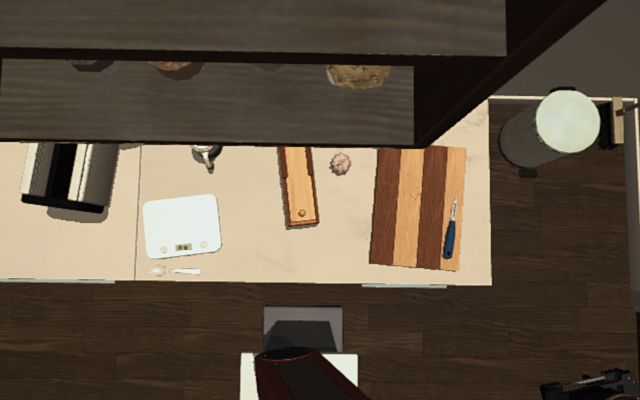

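View pics/s0.png

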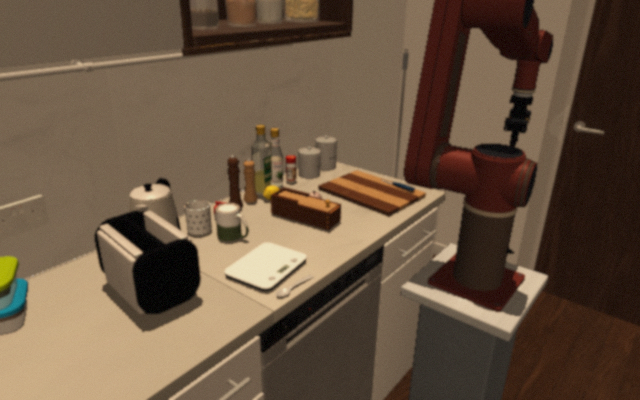

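The top view shows the box at about (300,190) with its knob at (302,213), the board at (418,208) with the peeler at its right edge, and the scale at (182,226). The box turns slightly left. I'll enlarge the top view to refine the geometry.

```bash
cat >> h.py <<'E'
from scipy.spatial.transform import Rotation as R
def ray(n,u,v,z,T=None):
    m=r.camera_model(n);K=m['camera_matrix'];T=m['extrinsics'] if T is None else T@m['mount']
    d=np.linalg.solve(K,[u,v,1.]);d=np.array([d[0],-d[1],-d[2]]);d=T[:3,:3]@d;o=T[:3,3]
    return o+d*(z-o[2])/d[2]
def pose():
    s=r.sense();T=np.eye(4);T[:3,:3]=s['tcp_rot'];T[:3,3]=s['tool_pos'];return T
def proj(n,P,T=None):
    m=r.camera_model(n);K=m['camera_matrix'];T=m['extrinsics'] if T is None else T@m['mount']
    c=np.linalg.inv(T)@np.append(P,1);p=K@[c[0],-c[1],-c[2]];return p[:2]/p[2]
def go(g,zdir,pitch=0):
    """g: grasp point target world; zdir: angle of tool z in xy plane"""
    T=pose();z=np.array([np.cos(zdir),np.sin(zdir),0]);y=np.array([0,0,-1.]);Rt=np.c_[np.cross(y,z),y,z]
    Rt=Rt@R.from_euler('z',pitch).as_matrix()
    t=np.array(g)-Rt[:,1]*.164
    print('offset',np.round(T[:3,:3].T@(t-T[:3,3])*1000,1),'twist',np.round(R.from_matrix(T[:3,:3].T@Rt).as_rotvec(degrees=True),2))
def gp():
    s=r.sense();T=pose();print('t',round(s['clock'],2),'grasp',np.round((T@[0,.164,0,1])[:3],4),'zang',np.round(np.degrees(np.arctan2(T[1,2],T[0,2])),2),'F',np.round(s['ft_force'],2),'w',np.round(s['gripper_width']*1000,1))
E
python3 - <<'E'
from h import *
im=cv2.imread('pics/t0.png')
a=cv2.resize(im[135:285,270:475],None,fx=3.9,fy=3.9,interpolation=cv2.INTER_CUBIC);cv2.imwrite('pics/t0z.png',a)
b=np.array([0.6205,.0067]);yaw=.141
go([.533,-.0055,.25],yaw-np.pi/2)
E
```

```text
offset [-518.2   -9.3 -500.3] twist [-0.    4.86 -0.  ]
```

View pics/t0z.png

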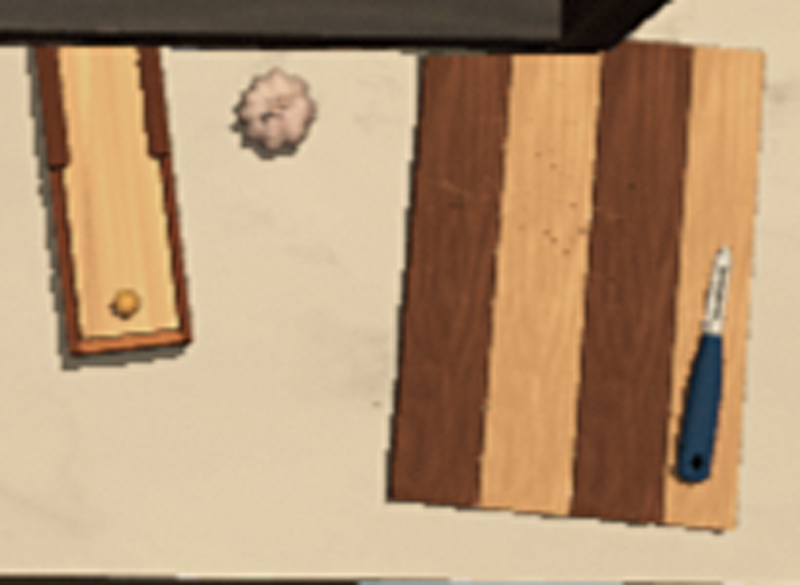

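Knob at image (302,213). Moving above it.

Call:
arm_command(
  twist=[
    [0,0,0],
    [0,0,0],
    [0,1,0],
    [0,2,0],
    [0,3,0],
    [0,4,0],
    [0,4.9,0],
    [0,4.9,0],
  ],
  offset=[
    [-20,0,-20],
    [-50,0,-50],
    [-80,0,-75],
    [-110,0,-105],
    [-140,0,-135],
    [-170,0,-165],
    [-200,0,-195],
    [-230,0,-220],
  ],
  claw=[50,50,50,50,50,50,50,50],
  newtons=25,
)

```text
clock: 1.82
tool_pos: [0.3149, -0.3416, 0.4049]
tcp_rot: [[-0.99, 0.0, 0.138], [-0.138, -0.0, -0.99], [-0.0, -1.0, 0.0]]
ft_force: [0.4, -0.8, 0.8]
gripper_width: 0.0509
```

Run:
```python
from h import *
gp();go([.533,-.0055,.25],.141-np.pi/2)
print(ray('top',302.05,212.9,.084), ray('top',270+75/3.9,135+352/3.9,.064),ray('top',270+190/3.9,135+340/3.9,.064),
 ray('top',270+50/3.9,135+165/3.9,.068),ray('top',270+172/3.9,135+155/3.9,.068))
print([ray('top',270+u/3.9,135+v/3.9,.02) for u,v in [(390,500),(418,52),(738,530),(765,55)]])
```

```text
t 1.82 grasp [ 0.315  -0.3417  0.2409] zang -82.05 F [ 0.41 -0.76  0.83] w 50.9
offset [-262.5   -9.2 -302.7] twist [-0.03 -0.13 -0.01]
[ 0.528808   -0.00504367  0.084     ] [0.49653641 0.02881299 0.064     ] [ 0.50607069 -0.04969178  0.064     ] [0.62460936 0.04853852 0.068     ] [ 0.63306596 -0.03524201  0.068     ]
[array([ 0.3978709 , -0.19314964,  0.02      ]), array([ 0.71820704, -0.21150912,  0.02      ]), array([ 0.38080198, -0.43875155,  0.02      ]), array([ 0.72070865, -0.46216372,  0.02      ])]
```

Call:
arm_command(
  twist=[
    [0,0,0],
    [0,0,0],
    [0,0,0],
    [0,0,0],
    [0,0,0],
    [0,0,0],
    [0,0,0],
    [0,0,0],
  ],
  offset=[
    [-25,0,-30],
    [-52,0,-60],
    [-79,0,-90],
    [-106,0,-120],
    [-132,0,-151],
    [-159,0,-180],
    [-184,0,-210],
    [-210,0,-240],
  ],
  claw=[50,50,50,50,50,50,50,50],
)

```text
clock: 2.48
tool_pos: [0.4896, -0.0746, 0.4051]
tcp_rot: [[-0.99, 0.001, 0.14], [-0.14, -0.0, -0.99], [-0.001, -1.0, 0.001]]
ft_force: [0.2, -1.0, 0.6]
gripper_width: 0.05
```

Call:
arm_command(
  twist=[
    [0,0,0],
    [0,0,0],
    [0,0,0],
    [0,0,0],
    [0,0,0],
    [0,0,0],
    [0,0,0],
    [0,0,0],
  ],
  offset=[
    [-20,0,-24],
    [-38,0,-44],
    [-48,0,-56],
    [-52,0,-62],
    [-52,0,-62],
    [-52,0,-62],
    [-52,0,-62],
    [-52,0,-62],
  ],
  claw=[50,50,50,50,50,50,50,50],
)

```text
clock: 3.15
tool_pos: [0.5314, -0.0089, 0.4048]
tcp_rot: [[-0.99, -0.0, 0.138], [-0.138, -0.0, -0.99], [0.0, -1.0, 0.0]]
ft_force: [0.0, 0.2, 0.0]
gripper_width: 0.0498
```

Run:
```python
from h import *
gp();cam('wrist','w1')
T=pose()
for l in ['stop_lip','groove_mouth','lid_knob','lid_tail']:
    print(l,[(np.round(d['at'],4),round(d['p'],2)) for d in r.mark_of(l,'wrist')[:2]])
for p in [(.53,-.005,.084),(.5055,-.0096,.064)]: print(proj('wrist',p,T))
```

```text
t 3.15 grasp [ 0.5314 -0.009   0.2408] zang -82.05 F [0.05 0.23 0.05] w 49.8
stop_lip [(array([ 0.5031, -0.0077,  0.0659]), 0.92)]
groove_mouth []
lid_knob [(array([0.5287, 0.0032, 0.0854]), 0.63)]
lid_tail []
[312.8660556  193.79268425]
[314.138637   209.41673391]
```

View pics/w1.png

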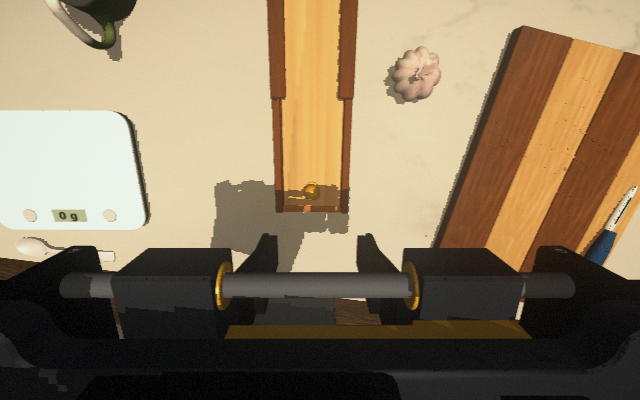

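Knob at (312,190), lip at (312,210), with the box edges symmetric about column 312.

Run:
```python
from h import *
T=pose()
for u,v,z in [(312,190.5,.084),(311.5,210,.064),(276,212,.062),(348.5,212,.062),(272,97,.077),(353.5,97,.077),(268.5,5,.077),(357,5,.077)]: print(u,v,ray('wrist',u,v,z,T))
go([.5307,-.0047,.13],.137-np.pi/2); go([.5307,-.0047,.091],.137-np.pi/2)
```

```text
312 190.5 [ 0.53380973 -0.00302269  0.084     ]
311.5 210 [ 0.50454089 -0.00604807  0.064     ]
276 212 [0.49536505 0.0362186  0.062     ]
348.5 212 [ 0.50756249 -0.05091401  0.062     ]
272 97 [0.62459451 0.05083785 0.077     ]
353.5 97 [ 0.63622412 -0.03212542  0.077     ]
268.5 5 [0.70531697 0.06166681 0.077     ]
357 5 [ 0.71691877 -0.02102477  0.077     ]
offset [  0.4 110.8  -3.8] twist [-0.01  0.13 -0.01]
offset [  0.4 149.8  -3.8] twist [-0.01  0.13 -0.01]
```

Run:
```python
from h import *
go([.532,-.0035,.091],.133-np.pi/2)
```

```text
offset [ -1.  149.8  -4.8] twist [-0.01  0.36 -0.01]
```

Call:
arm_command(
  twist=[
    [0,0.3,0],
    [0,0.3,0],
    [0,0.3,0],
    [0,0.3,0],
    [0,0.3,0],
    [0,0.3,0],
    [0,0.3,0],
    [0,0.3,0],
  ],
  offset=[
    [-1,20,-3],
    [-1,48,-5],
    [-1,76,-5],
    [-1,100,-5],
    [-1,115,-5],
    [-1,120,-5],
    [-1,120,-5],
    [-1,120,-5],
  ],
  claw=[45,45,45,45,45,45,45,45],
)

```text
clock: 4.07
tool_pos: [0.5324, -0.0029, 0.2855]
tcp_rot: [[-0.991, 0.001, 0.135], [-0.135, -0.0, -0.991], [-0.001, -1.0, 0.0]]
ft_force: [-0.2, 0.1, 0.2]
gripper_width: 0.0451
```

Run:
```python
from h import *
cam('wrist','w2');gp();T=pose()
print(proj('wrist',(.532,-.0035,.084),T))
go([.532,-.0035,.091],.133-np.pi/2)
```

```text
t 4.12 grasp [ 0.5331 -0.003   0.1222] zang -82.27 F [ 0.95  0.6  -0.08] w 44.8
[316.95631012 238.39850877]
offset [ 0.9 31.2  0.4] twist [-0.04  0.11 -0.12]
```

View pics/w2.png

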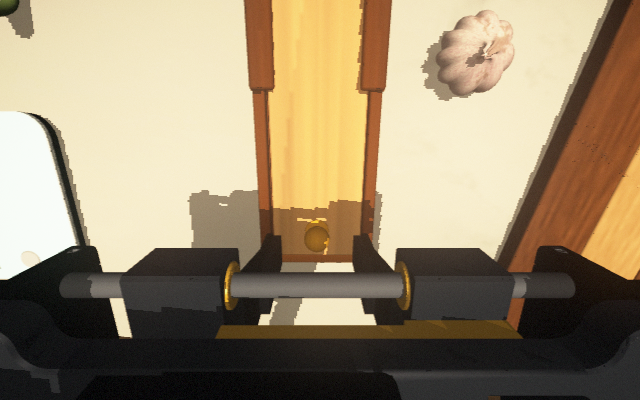

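The knob is at (317,238), exactly where predicted, so I'll descend and grip it.

Call:
arm_command(
  twist=[
    [0,0,0],
    [0,0,0],
    [0,0,0],
    [0,0,0],
    [0,0,0],
    [0,0,0],
    [0,0,0],
    [0,0,0],
  ],
  offset=[
    [1,12,0],
    [1,24,0],
    [1,31,0],
    [1,31,0],
    [1,31,0],
    [1,31,0],
    [1,31,0],
    [1,31,0],
  ],
  claw=[45,45,45,45,10,10,10,10],
  newtons=25,
)

```text
clock: 4.78
tool_pos: [0.5314, -0.003, 0.2542]
tcp_rot: [[-0.991, 0.001, 0.135], [-0.135, -0.0, -0.991], [-0.001, -1.0, 0.0]]
ft_force: [0.3, 0.8, -0.8]
gripper_width: 0.0263
```

Call:
arm_command(
  twist=[
    [0,0,0],
    [0,0,0],
    [0,0,0],
    [0,0,0],
    [0,0,0],
    [0,0,0],
    [0,0,0],
    [0,0,0],
  ],
  offset=[
    [0,0,0],
    [0,0,0],
    [0,-1.5,0],
    [0,-3,0],
    [0,-4.5,0],
    [0,-6.5,0],
    [0,-7,0],
    [0,-7,0],
  ],
  claw=[10,10,10,10,10,10,10,10],
)

```text
clock: 5.45
tool_pos: [0.5311, -0.0029, 0.2609]
tcp_rot: [[-0.991, 0.0, 0.135], [-0.135, -0.0, -0.991], [-0.0, -1.0, 0.0]]
ft_force: [0.1, -0.5, -1.9]
gripper_width: 0.0161
```

Run:
```python
from h import *
gp();cam('wrist','w3')
```

```text
t 5.45 grasp [ 0.5311 -0.0029  0.0969] zang -82.26 F [ 0.11 -0.54 -1.94] w 16.1
```

View pics/w3.png

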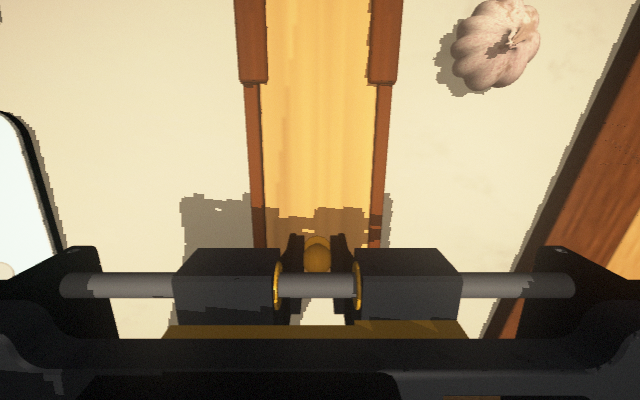

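Knob is gripped (reads 16 mm) and lifted 6.7 mm. Next is a small test pull.

Call:
arm_command(
  twist=[
    [0,0,0],
    [0,0,0],
    [0,0,0],
    [0,0,0],
    [0,0,0],
    [0,0,0],
    [0,0,0],
    [0,0,0],
  ],
  offset=[
    [1,0,0],
    [3,0,0],
    [6,0,0],
    [9,0,0],
    [12,0,0],
    [15,0,0],
    [18,0,0],
    [20,0,0],
  ],
  claw=[10,10,10,10,10,10,10,10],
)

```text
clock: 6.17
tool_pos: [0.5108, -0.0057, 0.2607]
tcp_rot: [[-0.991, -0.0, 0.135], [-0.135, 0.0, -0.991], [0.0, -1.0, -0.0]]
ft_force: [0.3, -0.1, -1.1]
gripper_width: 0.0164
```

Run:
```python
from h import *
gp();cam('wrist','w4')
```

```text
t 6.17 grasp [ 0.5108 -0.0056  0.0967] zang -82.27 F [ 0.26 -0.09 -1.08] w 16.4
```

View pics/w4.png

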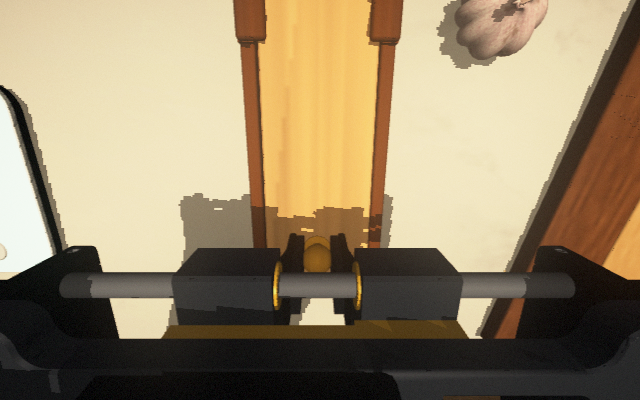

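The ball stays between the pads at (317,253) with no resisting force, so the lid has cleared the lip. I'll pull on to about 86 mm.

Call:
arm_command(
  twist=[
    [0,0,0],
    [0,0,0],
    [0,0,0],
    [0,0,0],
    [0,0,0],
    [0,0,0],
    [0,0,0],
    [0,0,0],
  ],
  offset=[
    [5,0,0],
    [12,0,0],
    [20,0,0],
    [29,0,0],
    [38,0,0],
    [48,0,0],
    [58,0,0],
    [65,0,0],
  ],
  claw=[10,10,10,10,10,10,10,10],
)

```text
clock: 6.88
tool_pos: [0.4455, -0.0145, 0.2606]
tcp_rot: [[-0.991, -0.001, 0.135], [-0.135, 0.0, -0.991], [0.0, -1.0, -0.0]]
ft_force: [-0.5, 0.7, -1.0]
gripper_width: 0.016
```

Call:
arm_command(
  twist=[
    [0,0,0],
    [0,0,0],
    [0,0,0],
    [0,0,0],
    [0,0,0],
    [0,0,0],
    [0,0,0],
    [0,0,0],
  ],
  offset=[
    [0,0,0],
    [0,0.5,0],
    [0,1,0],
    [0,1,0],
    [0,1,0],
    [0,1,0],
    [0,1,0],
    [0,1,0],
  ],
  claw=[10,10,10,20,35,45,45,45],
)

```text
clock: 7.55
tool_pos: [0.447, -0.0143, 0.2598]
tcp_rot: [[-0.991, 0.0, 0.135], [-0.135, -0.0, -0.991], [-0.0, -1.0, 0.0]]
ft_force: [-0.4, -0.5, -0.2]
gripper_width: 0.0387
```

Run:
```python
from h import *
gp();cam('wrist','w5')
```

```text
t 7.55 grasp [ 0.447  -0.0143  0.0958] zang -82.25 F [-0.4  -0.53 -0.21] w 38.7
```

View pics/w5.png

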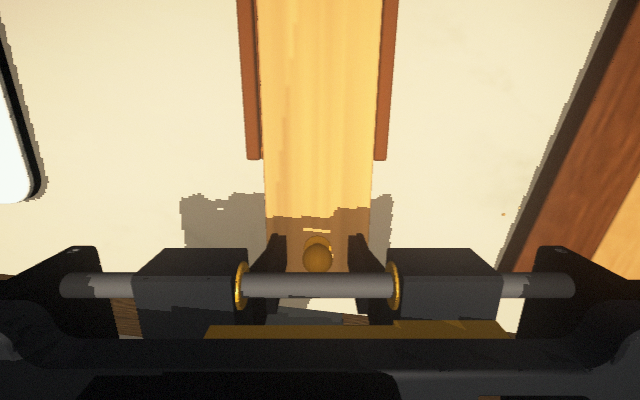

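Lid released about 85 mm out. The ball is free at (317,255) between the open fingers, and the lid is seen past the cheek ends at row 158. Now rise, shift back and open wide.

Call:
arm_command(
  twist=[
    [0,0,0],
    [0,0,0],
    [0,0,0],
    [0,0,0],
    [0,0,0],
    [0,0,0],
    [0,0,0],
    [0,0,0],
  ],
  offset=[
    [0,0,0],
    [0,-8,0],
    [0,-22,0],
    [0,-34,0],
    [-10,-38,0],
    [-26,-38,0],
    [-36,-38,0],
    [-38,-38,0],
  ],
  claw=[45,45,45,50,87,87,87,87],
)

```text
clock: 8.27
tool_pos: [0.4858, -0.0092, 0.2985]
tcp_rot: [[-0.991, 0.002, 0.135], [-0.135, -0.0, -0.991], [-0.002, -1.0, 0.0]]
ft_force: [0.1, 0.4, 0.2]
gripper_width: 0.0691
```

Run:
```python
from h import *
gp();cam('wrist','w6');T=pose()
for l in ['lid','lid_knob','stop_lip']:
    print(l,[(np.round(d['at'],4),round(d['p'],2)) for d in r.mark_of(l,'wrist')[:2]])
go([.4847,-.0093,.084],.133-np.pi/2)
print(proj('wrist',(.447,-.0143,.0902),T))
```

```text
t 8.27 grasp [ 0.4861 -0.0093  0.1345] zang -82.25 F [0.12 0.43 0.2 ] w 69.1
lid []
lid_knob [(array([ 0.4464, -0.0153,  0.0911]), 0.74)]
stop_lip [(array([ 0.5352, -0.0008,  0.0597]), 0.28)]
offset [-0.8 49.2  0.2] twist [0.03 0.13 0.09]
[316.40576025 280.31210438]
```

View pics/w6.png

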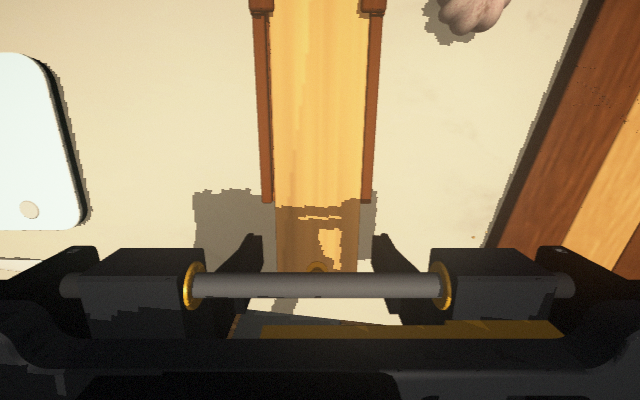

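The lid is centred (edges at 275 and 360, about column 317) between the fingers. Descend to its edges.

Call:
arm_command(
  twist=[
    [0,0,0],
    [0,0,0],
    [0,0,0],
    [0,0,0],
    [0,0,0],
    [0,0,0],
    [0,0,0],
    [0,0,0],
  ],
  offset=[
    [-1,0,0],
    [-1,0,0],
    [-1,8,0],
    [-1,22,0],
    [-1,36,0],
    [-1,45,0],
    [-1,49.5,0],
    [-1,49.5,0],
  ],
  claw=[87,87,87,87,87,87,87,87],
)

```text
clock: 9.13
tool_pos: [0.4848, -0.009, 0.2468]
tcp_rot: [[-0.991, -0.003, 0.135], [-0.135, 0.001, -0.991], [0.003, -1.0, -0.001]]
ft_force: [0.1, -0.5, 0.6]
gripper_width: 0.087
```

Run:
```python
from h import *
gp();cam('wrist','w7');go([.4847,-.0093,.084],.133-np.pi/2)
cam('scene','s7')
im=cv2.imread('pics/s7.png')
a=cv2.resize(im[170:260,250:390],None,fx=5,fy=5,interpolation=cv2.INTER_CUBIC);cv2.imwrite('pics/s7z.png',a)
```

```text
t 9.13 grasp [ 0.4844 -0.0089  0.0828] zang -82.27 F [ 0.06 -0.51  0.63] w 87.0
offset [ 0.6 -0.3  0.1] twist [0.02 0.12 0.07]
```

View pics/w7.png

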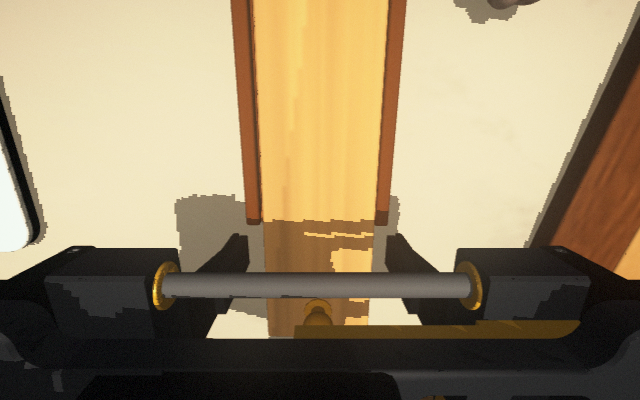

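View pics/s7z.png

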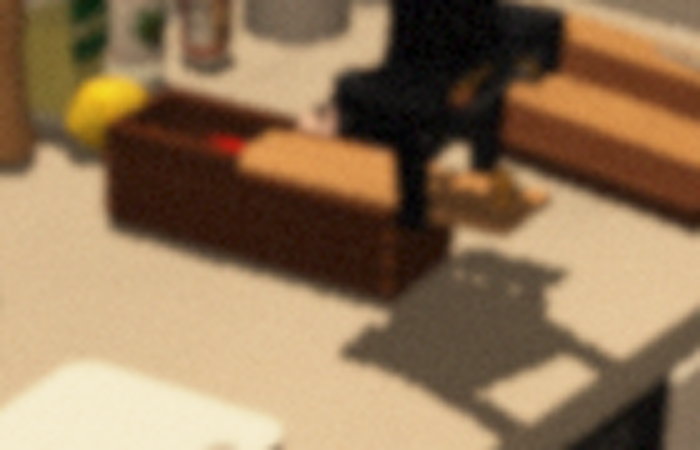

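The fingers straddle the lid just in front of the wall, and the red tin shows in the rear half, so the green one is in front. Closing on the edges.

Call:
arm_command(
  twist=[
    [0,0,0],
    [0,0,0],
    [0,0,0],
    [0,0,0],
    [0,0,0],
    [0,0,0],
    [0,0,0],
    [0,0,0],
  ],
  offset=[
    [0,0,0],
    [0,0,0],
    [0,0,0],
    [0,0,0],
    [0,0,0],
    [0,0,0],
    [0,0,0],
    [0,0,0],
  ],
  claw=[58,58,58,58,58,58,58,58],
  newtons=35,
)

```text
clock: 9.9
tool_pos: [0.4857, -0.0092, 0.2485]
tcp_rot: [[-0.991, 0.001, 0.135], [-0.135, -0.0, -0.991], [-0.001, -1.0, 0.0]]
ft_force: [-0.0, -0.1, 3.1]
gripper_width: 0.0653
```

Call:
arm_command(
  twist=[
    [0,0,0],
    [0,0,0],
    [0,0,0],
    [0,0,0],
    [0,0,0],
    [0,0,0],
    [0,0,0],
    [0,0,0],
  ],
  offset=[
    [1,-0.5,0],
    [4,-1,0],
    [8,-1,0],
    [12,-1,0],
    [16,-1,0],
    [20,-1,0],
    [24,-1,0],
    [30,-1,0],
  ],
  claw=[58,58,58,58,58,58,58,58],
)

```text
clock: 10.57
tool_pos: [0.4555, -0.0132, 0.2494]
tcp_rot: [[-0.991, 0.001, 0.135], [-0.135, -0.0, -0.991], [-0.001, -1.0, 0.0]]
ft_force: [0.3, 0.5, 0.2]
gripper_width: 0.0653
```

Run:
```python
from h import *
gp();cam('wrist','w8')
```

```text
t 10.57 grasp [ 0.4556 -0.0132  0.0854] zang -82.26 F [0.28 0.5  0.19] w 65.3
```

View pics/w8.png

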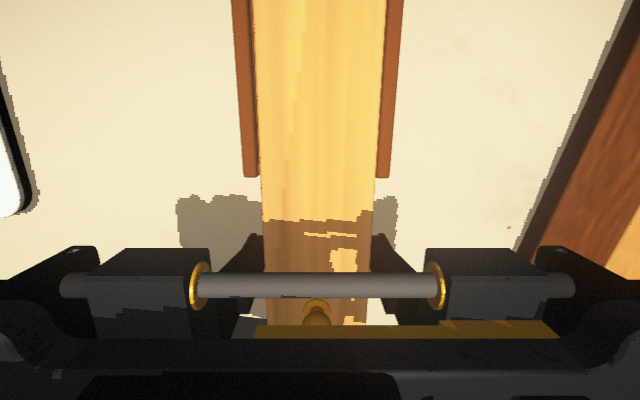

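Gripped at 65.3 mm and the lid moved with the hand; it is about 115 mm out, clear of the caps. Lift.

Call:
arm_command(
  twist=[
    [0,0,0],
    [0,0,0],
    [0,0,0],
    [0,0,0],
    [0,0,0],
    [0,0,0],
    [0,0,0],
    [0,0,0],
  ],
  offset=[
    [4,0,0],
    [8,-4,0],
    [10,-12,0],
    [10,-24,0],
    [10,-38,0],
    [10,-52,0],
    [10,-62,0],
    [10,-65,0],
  ],
  claw=[58,58,58,58,58,58,58,58],
)

```text
clock: 11.28
tool_pos: [0.4464, -0.0146, 0.3165]
tcp_rot: [[-0.991, 0.003, 0.135], [-0.135, -0.001, -0.991], [-0.003, -1.0, 0.001]]
ft_force: [0.6, 0.3, -0.9]
gripper_width: 0.0654
```

Run:
```python
from h import *
gp();cam('wrist','w9');cam('scene','s9')
im=cv2.imread('pics/s9.png')
a=cv2.resize(im[150:260,250:390],None,fx=5,fy=5,interpolation=cv2.INTER_CUBIC);cv2.imwrite('pics/s9z.png',a)
# target: grasp over board
go([.51,-.30,.15],.0-np.pi/2)
for l in ['board_top','peeler']:
  for c in ['scene','wrist']:
    print(l,c,[(np.round(d['at'],4),round(d['p'],2)) for d in r.mark_of(l,c)[:2]])
```

```text
t 11.28 grasp [ 0.4469 -0.0147  0.1525] zang -82.26 F [ 0.6   0.29 -0.86] w 65.4
offset [-25.    1.2 291.5] twist [-0.02  7.73 -0.08]
board_top scene [(array([ 0.5644, -0.3245,  0.0218]), 0.82), (array([ 0.5007, -0.4162,  0.0165]), 0.44)]
board_top wrist []
peeler scene [(array([ 0.5018, -0.414 ,  0.0173]), 0.55)]
peeler wrist []
```

View pics/w9.png

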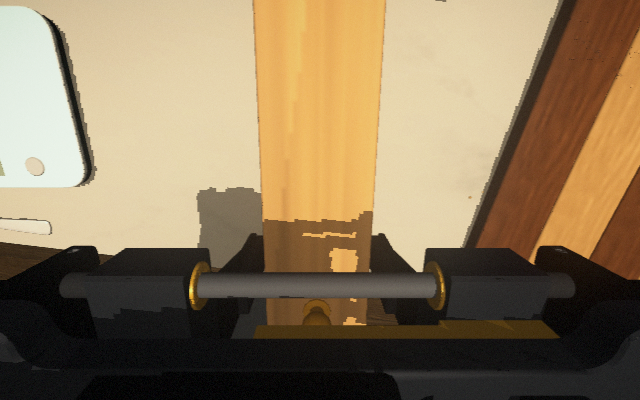

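View pics/s9z.png

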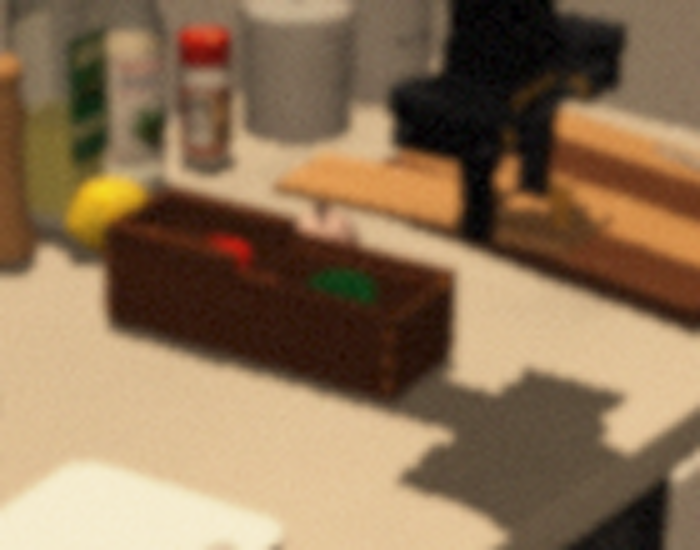

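The lid is held level, clear of the box, and the green tin top is visible in the front half. Carry to the board.

Run:
```python
from h import *
go([.513,-.303,.15],-.05-np.pi/2)
```

```text
offset [-28.1  -1.  295. ] twist [ 0.03 10.6   0.1 ]
```

Call:
arm_command(
  twist=[
    [0,0,0],
    [0,1,0],
    [0,2.5,0],
    [0,4.2,0],
    [0,6,0],
    [0,7.8,0],
    [0,9.5,0],
    [0,10.6,0],
  ],
  offset=[
    [0,0,10],
    [-3,0,35],
    [-7,0,65],
    [-11,0,98],
    [-16,0,132],
    [-20,0,166],
    [-24,0,200],
    [-28,0,230],
  ],
  claw=[58,58,58,58,58,58,58,58],
)

```text
clock: 12.25
tool_pos: [0.5044, -0.2415, 0.3135]
tcp_rot: [[-0.999, -0.001, -0.052], [0.052, -0.0, -0.999], [0.001, -1.0, 0.0]]
ft_force: [-0.3, 0.9, 0.3]
gripper_width: 0.0652
```

Run:
```python
from h import *
gp();go([.513,-.303,.055],-.05-np.pi/2)
```

```text
t 12.25 grasp [ 0.5043 -0.2415  0.1495] zang -92.99 F [-0.27  0.86  0.28] w 65.2
offset [-11.8  94.5  61. ] twist [-0.01 -0.12  0.05]
```

Call:
arm_command(
  twist=[
    [0,0,0],
    [0,0,0],
    [0,0,0],
    [0,0,0],
    [0,0,0],
    [0,0,0],
    [0,0,0],
    [0,0,0],
  ],
  offset=[
    [-4,0,20],
    [-8,8,40],
    [-12,25,55],
    [-12,45,61],
    [-12,65,61],
    [-12,82,61],
    [-12,91,61],
    [-12,93,61],
  ],
  claw=[58,58,58,58,58,58,58,58],
)

```text
clock: 12.92
tool_pos: [0.5123, -0.3, 0.2182]
tcp_rot: [[-0.999, -0.004, -0.05], [0.05, 0.003, -0.999], [0.004, -1.0, -0.003]]
ft_force: [-0.6, -0.2, -0.7]
gripper_width: 0.0654
```

Run:
```python
from h import *
gp();cam('scene','s10');cam('wrist','w10')
im=cv2.imread('pics/s10.png')
a=cv2.resize(im[130:240,310:450],None,fx=5,fy=5,interpolation=cv2.INTER_CUBIC);cv2.imwrite('pics/s10z.png',a)
go([.513,-.303,.041],-.05-np.pi/2,.0)
```

```text
t 12.92 grasp [ 0.5116 -0.2995  0.0542] zang -92.88 F [-0.65 -0.19 -0.66] w 65.4
offset [ 0.2 15.8  2.7] twist [ 0.04 -0.    0.06]
```

View pics/s10z.png

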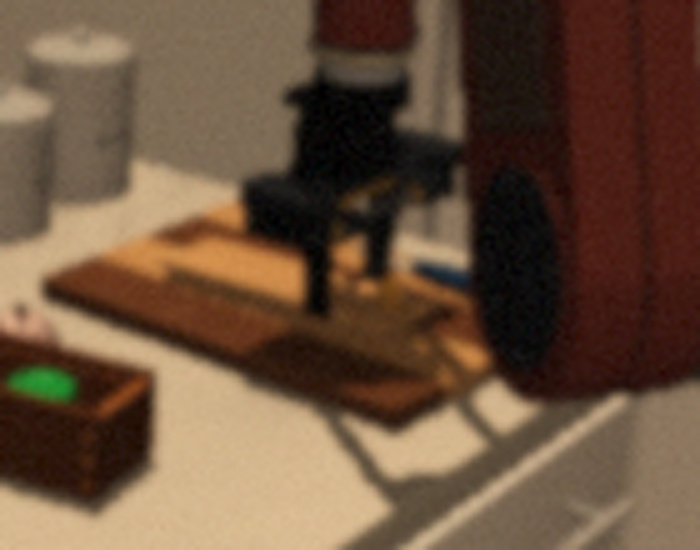

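View pics/w10.png

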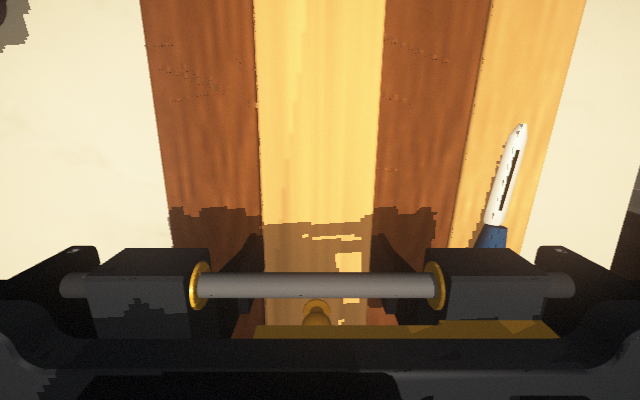

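Call:
arm_command(
  twist=[
    [0,0,0.6],
    [0,0,1.2],
    [0,0,1.7],
    [0,0,1.7],
    [0,0,1.7],
    [0,0,1.7],
    [0,0,1.7],
    [0,0,1.7],
  ],
  offset=[
    [1,2,1],
    [3,5,2],
    [5,8,3],
    [5,9.5,3],
    [5,11,3],
    [5,12.5,3],
    [5,14,3],
    [5,14,3],
  ],
  claw=[58,58,58,58,58,58,58,58],
)

```text
clock: 13.68
tool_pos: [0.5083, -0.3028, 0.2069]
tcp_rot: [[-0.998, 0.029, -0.05], [0.05, -0.001, -0.999], [-0.029, -1.0, -0.0]]
ft_force: [0.1, 0.2, -1.0]
gripper_width: 0.0655
```

Run:
```python
from h import *
gp();cam('scene','s11')
im=cv2.imread('pics/s11.png')
a=cv2.resize(im[130:240,310:450],None,fx=5,fy=5,interpolation=cv2.INTER_CUBIC);cv2.imwrite('pics/s11z.png',a)
```

```text
t 13.68 grasp [ 0.5131 -0.303   0.043 ] zang -92.86 F [ 0.05  0.21 -0.97] w 65.5
```

View pics/s11z.png

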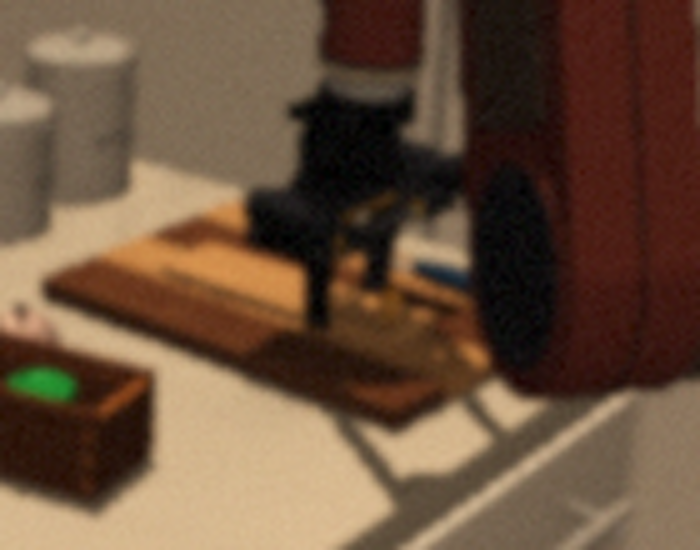

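Still about 3 mm up with only the lid's weight on the wrist. I'll go down until contact.

Call:
arm_command(
  twist=[
    [0,0,0],
    [0,0,0],
    [0,0,0],
    [0,0,0],
    [0,0,0],
    [0,0,0],
    [0,0,0],
    [0,0,0],
  ],
  offset=[
    [0,0.4,0],
    [0,0.8,0],
    [0,1.2,0],
    [0,1.6,0],
    [0,2,0],
    [0,2.5,0],
    [0,2.5,0],
    [0,2.5,0],
  ],
  claw=[58,58,58,58,58,58,58,58],
)

```text
clock: 14.4
tool_pos: [0.5085, -0.3029, 0.2047]
tcp_rot: [[-0.998, 0.03, -0.05], [0.05, -0.001, -0.999], [-0.03, -1.0, -0.0]]
ft_force: [-0.9, -0.4, -1.0]
gripper_width: 0.065
```

Run:
```python
from h import *
gp()
```

```text
t 14.4 grasp [ 0.5133 -0.3031  0.0408] zang -92.86 F [-0.93 -0.45 -0.99] w 65.0
```

Call:
arm_command(
  twist=[
    [0,0,0],
    [0,0,0],
    [0,0,0],
    [0,0,0],
    [0,0,0],
    [0,0,0],
    [0,0,0],
    [0,0,0],
  ],
  offset=[
    [0,0.3,0],
    [0,0.6,0],
    [0,0.9,0],
    [0,1.2,0],
    [0,1.5,0],
    [0,1.8,0],
    [0,2,0],
    [0,2,0],
  ],
  claw=[58,58,58,58,58,58,58,58],
)

```text
clock: 15.07
tool_pos: [0.5086, -0.303, 0.2043]
tcp_rot: [[-0.998, 0.029, -0.05], [0.05, -0.001, -0.999], [-0.029, -1.0, 0.0]]
ft_force: [-7.1, 3.2, 12.1]
gripper_width: 0.065
```

Run:
```python
from h import *
gp()
```

```text
t 15.07 grasp [ 0.5134 -0.3032  0.0404] zang -92.85 F [-7.09  3.25 12.09] w 65.0
```

Contact (12 N). Ease off 1 mm, open, rise.

Call:
arm_command(
  twist=[
    [0,0,0],
    [0,0,0],
    [0,0,0],
    [0,0,0],
    [0,0,0],
    [0,0,0],
    [0,0,0],
    [0,0,0],
  ],
  offset=[
    [0,-1,0],
    [0,-1.2,0],
    [0,-1.2,0],
    [0,-1.2,0],
    [0,-1.2,0],
    [0,-1.2,0],
    [0,-1.2,0],
    [0,-1.2,0],
  ],
  claw=[58,68,74,80,86,86,86,86],
)

```text
clock: 15.73
tool_pos: [0.5085, -0.3029, 0.2039]
tcp_rot: [[-0.998, 0.03, -0.05], [0.05, -0.001, -0.999], [-0.03, -1.0, -0.0]]
ft_force: [-0.3, -0.2, -0.6]
gripper_width: 0.0854
```

Call:
arm_command(
  twist=[
    [0,0,0],
    [0,0,0],
    [0,0,0],
    [0,0,0],
    [0,0,0],
    [0,0,-1.7],
    [0,0,-1.7],
    [0,0,-1.7],
  ],
  offset=[
    [0,0,0],
    [0,-8,0],
    [0,-25,0],
    [0,-45,0],
    [0,-70,0],
    [0,-95,0],
    [0,-115,0],
    [0,-120,0],
  ],
  claw=[86,86,86,86,86,86,86,86],
)

```text
clock: 16.4
tool_pos: [0.506, -0.3035, 0.329]
tcp_rot: [[-0.999, 0.006, -0.05], [0.05, -0.005, -0.999], [-0.006, -1.0, 0.004]]
ft_force: [0.8, -0.5, -0.3]
gripper_width: 0.0859
```

Run:
```python
from h import *
gp();cam('wrist','w12');cam('scene','s12')
im=cv2.imread('pics/s12.png')
a=cv2.resize(im[130:240,310:450],None,fx=5,fy=5,interpolation=cv2.INTER_CUBIC);cv2.imwrite('pics/s12z.png',a)
for l in ['tin_green','tin_red','scale_plate','lid']:
    print(l,[(np.round(d['at'],4),round(d['p'],2)) for d in r.mark_of(l,'scene')[:2]])
```

```text
t 16.4 grasp [ 0.5069 -0.3043  0.165 ] zang -92.86 F [ 0.8  -0.51 -0.34] w 85.9
tin_green [(array([0.5724, 0.0006, 0.0093]), 0.44)]
tin_red [(array([ 5.691e-01, -5.000e-04,  9.900e-03]), 0.27)]
scale_plate [(array([0.4908, 0.327 , 0.0177]), 0.62)]
lid [(array([ 0.5655, -0.3087,  0.0183]), 0.82)]
```

View pics/s12z.png

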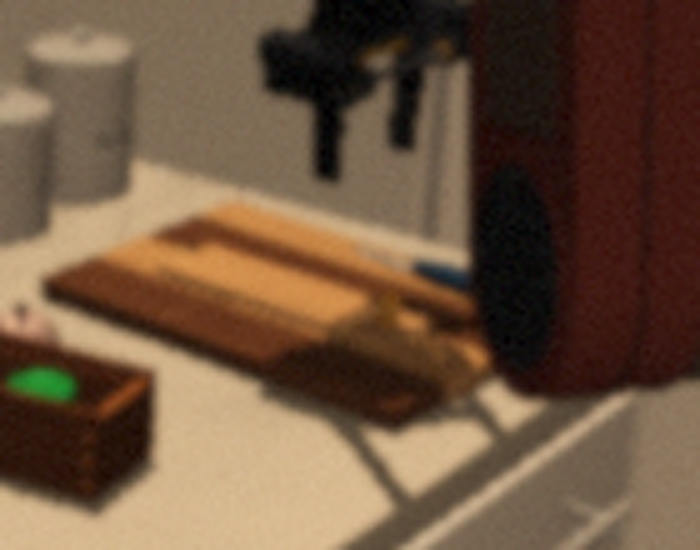

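View pics/w12.png

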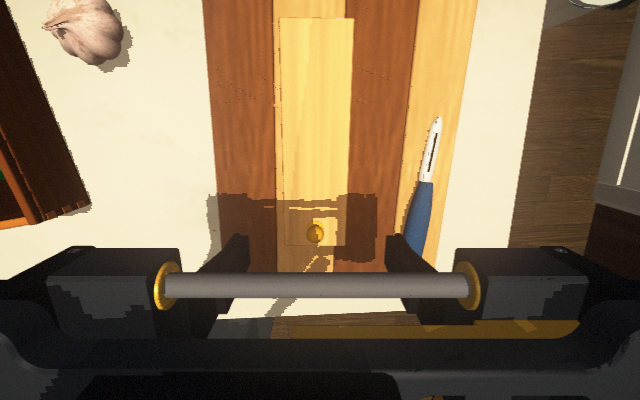

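The lid lies flat on the board, knob at (315,233), and the peeler is untouched at (425,185). Next the green tin; first check joint 6 for the 90° turn.

Run:
```python
from h import *
print(np.round(r.sense()['q'],2))
go([.568,.0016,.2],.133-np.pi);go([.568,.0016,.2],.133)
```

```text
[-0.67  0.21  1.7   0.    1.23  0.95]
offset [ -48.3  -41.7 -306.8] twist [-1.000e-02  7.951e+01  2.100e-01]
offset [ -48.3  -41.7 -306.8] twist [ 2.2000e-01 -1.0049e+02  1.0000e-02]
```

Call:
arm_command(
  twist=[
    [0,-6,0],
    [0,-13,0],
    [0,-20,0],
    [0,-27,0],
    [0,-34,0],
    [0,-41,0],
    [0,-48,0],
    [0,-55,0],
  ],
  offset=[
    [0,-10,-10],
    [-4,-20,-30],
    [-9,-30,-52],
    [-13,-40,-75],
    [-18,-42,-98],
    [-22,-42,-122],
    [-27,-42,-146],
    [-31,-42,-170],
  ],
  claw=[65,65,65,65,65,65,65,65],
)

```text
clock: 17.37
tool_pos: [0.5442, -0.1333, 0.3643]
tcp_rot: [[-0.609, -0.002, 0.793], [-0.793, 0.001, -0.609], [0.001, -1.0, -0.002]]
ft_force: [0.3, -0.1, -0.3]
gripper_width: 0.0651
```

Run:
```python
from h import *
gp()
go([.568,.0016,.2],.133)
```

```text
t 17.37 grasp [ 0.5439 -0.1331  0.2003] zang -37.53 F [ 0.32 -0.12 -0.28] w 65.1
offset [-121.4    0.4  -63.3] twist [ 1.400e-01 -4.515e+01 -2.000e-02]
```

Call:
arm_command(
  twist=[
    [0,-6,0],
    [0,-13,0],
    [0,-20,0],
    [0,-27,0],
    [0,-34,0],
    [0,-40,0],
    [0,-45,0],
    [0,-45,0],
  ],
  offset=[
    [-15,0,-8],
    [-35,0,-18],
    [-58,0,-30],
    [-80,0,-42],
    [-100,0,-52],
    [-114,0,-60],
    [-121,0,-63],
    [-121,0,-63],
  ],
  claw=[64,64,64,64,64,64,64,64],
)

```text
clock: 18.03
tool_pos: [0.5687, 0.0014, 0.3641]
tcp_rot: [[0.129, -0.003, 0.992], [-0.992, 0.001, 0.129], [-0.001, -1.0, -0.003]]
ft_force: [0.1, -0.7, -1.1]
gripper_width: 0.0638
```

Run:
```python
from h import *
gp()
cam('wrist','w13');T=pose()
print(proj('wrist',(.568,.0016,.056),T))
for l in ['tin_green','tin_red']:
    print(l,[(np.round(d['at'],4),round(d['p'],2)) for d in r.mark_of(l,'wrist')[:2]])
```

```text
t 18.03 grasp [0.5682 0.0016 0.2001] zang 7.44 F [ 0.06 -0.73 -1.06] w 63.8
[316.40670785 194.29054409]
tin_green [(array([ 0.5677, -0.0024,  0.0123]), 0.77)]
tin_red [(array([0.6701, 0.0133, 0.0101]), 0.82)]
```

View pics/w13.png

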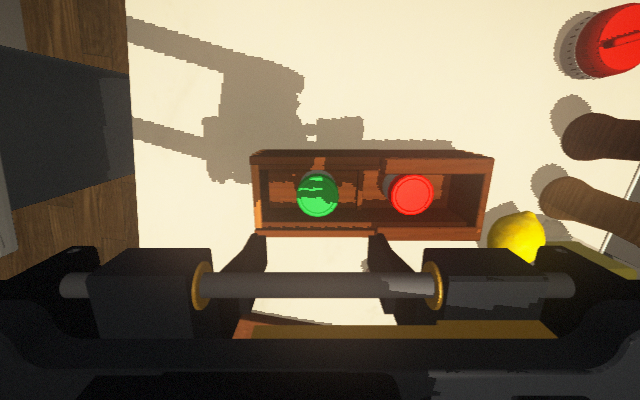

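Green tin top at (318,195), predicted (316,194), centred between the fingers. Red tin at (412,194). Descend.

Call:
arm_command(
  twist=[
    [0,0,0],
    [0,0,0],
    [0,0,0],
    [0,0,0],
    [0,0,0],
    [0,0,0],
    [0,0,0],
    [0,0,0],
  ],
  offset=[
    [0,10,1],
    [0,28,1],
    [0,48,1],
    [0,68,1],
    [0,85,1],
    [0,97,1],
    [0,100,1],
    [0,100,1],
  ],
  claw=[63,63,63,63,63,63,63,63],
)

```text
clock: 18.85
tool_pos: [0.5694, -0.0006, 0.2645]
tcp_rot: [[0.123, -0.002, 0.992], [-0.992, 0.0, 0.123], [-0.001, -1.0, -0.002]]
ft_force: [0.1, 0.4, 0.3]
gripper_width: 0.0627
```

Run:
```python
from h import *
gp()
cam('wrist','w14');T=pose()
print(proj('wrist',(.569,.0017,.056),T)); go([.569,.0017,.040],.131)
```

```text
t 18.85 grasp [ 0.569  -0.0006  0.1005] zang 7.06 F [0.14 0.4  0.33] w 62.7
[315.10981089 228.45940426]
offset [-2.3 61.8 -0.6] twist [ 0.02 -0.42 -0.01]
```

View pics/w14.png

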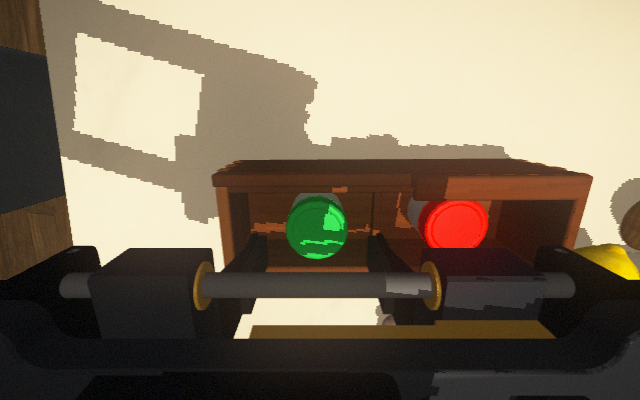

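The tin is at (317,227), centred. Final descent and grip.

Call:
arm_command(
  twist=[
    [0,-0.4,0],
    [0,-0.4,0],
    [0,-0.4,0],
    [0,-0.4,0],
    [0,-0.4,0],
    [0,-0.4,0],
    [0,-0.4,0],
    [0,-0.4,0],
  ],
  offset=[
    [-2,6,0],
    [-2,17,0],
    [-2,29,0],
    [-2,41,0],
    [-2,52,0],
    [-2,58,0],
    [-2,61,0],
    [-2,61,0],
  ],
  claw=[63,63,63,63,63,63,63,63],
)

```text
clock: 19.57
tool_pos: [0.5692, 0.0019, 0.2036]
tcp_rot: [[0.131, -0.002, 0.991], [-0.991, 0.0, 0.131], [-0.001, -1.0, -0.002]]
ft_force: [0.2, -0.0, 0.4]
gripper_width: 0.0632
```

Call:
arm_command(
  twist=[
    [0,0,0],
    [0,0,0],
    [0,0,0],
    [0,0,0],
    [0,0,0],
    [0,0,0],
    [0,0,0],
    [0,0,0],
  ],
  offset=[
    [0,0,0],
    [0,0,0],
    [0,0,0],
    [0,0,0],
    [0,0,0],
    [0,0,0],
    [0,0,0],
    [0,0,0],
  ],
  claw=[40,40,40,40,40,40,40,40],
  newtons=25,
)

```text
clock: 20.23
tool_pos: [0.5699, 0.0018, 0.2055]
tcp_rot: [[0.131, 0.001, 0.991], [-0.991, -0.0, 0.131], [0.0, -1.0, 0.001]]
ft_force: [-1.9, 0.1, 5.8]
gripper_width: 0.0457
```

Run:
```python
from h import *
gp()
```

```text
t 20.23 grasp [0.57   0.0017 0.0415] zang 7.54 F [-1.94  0.08  5.77] w 45.7
```

Gripped at 45.7 mm. Lift straight up.

Call:
arm_command(
  twist=[
    [0,0,0],
    [0,0,0],
    [0,0,0],
    [0,0,0],
    [0,0,0],
    [0,0,0],
    [0,0,0],
    [0,0,0],
  ],
  offset=[
    [0,-3,0],
    [0,-9,0],
    [0,-20,0],
    [0,-36,0],
    [0,-55,0],
    [0,-75,0],
    [0,-95,0],
    [0,-110,0],
  ],
  claw=[40,40,40,40,40,40,40,40],
)

```text
clock: 20.9
tool_pos: [0.57, 0.0018, 0.3177]
tcp_rot: [[0.131, 0.002, 0.991], [-0.991, -0.0, 0.131], [0.001, -1.0, 0.002]]
ft_force: [0.0, 0.5, -1.1]
gripper_width: 0.0454
```

Run:
```python
from h import *
gp()
cam('wrist','w15');cam('top','t15')
for l in ['scale_plate']:
  for c in ['top','wrist']:
    print(l,[(np.round(d['at'],4),round(d['p'],2)) for d in r.mark_of(l,c)[:2]])
print([np.round(ray('top',u,v,.018),4) for u,v in [(144,205),(214,196),(221,248),(150,258)]])
go([.5,.325,.15],.1)
```

```text
t 20.9 grasp [0.5704 0.0018 0.1537] zang 7.54 F [ 0.02  0.49 -1.05] w 45.4
scale_plate [(array([0.4928, 0.3261, 0.0189]), 0.63)]
scale_plate []
[array([0.5476, 0.4332, 0.018 ]), array([0.576, 0.241, 0.018]), array([0.4327, 0.2168, 0.018 ]), array([0.4023, 0.4098, 0.018 ])]
offset [-329.5    1.1  -26.6] twist [-0.06  1.81  0.01]
```

View pics/w15.png

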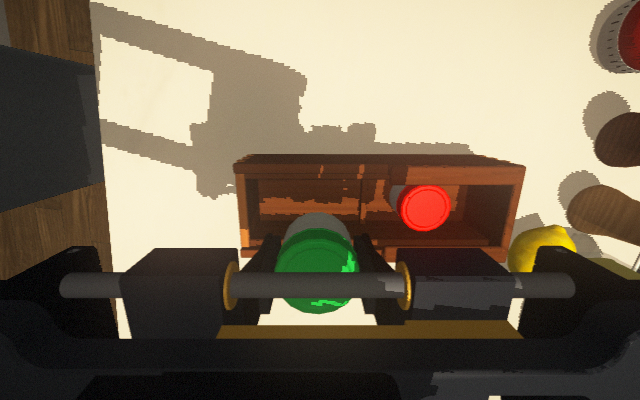

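View pics/t15.png

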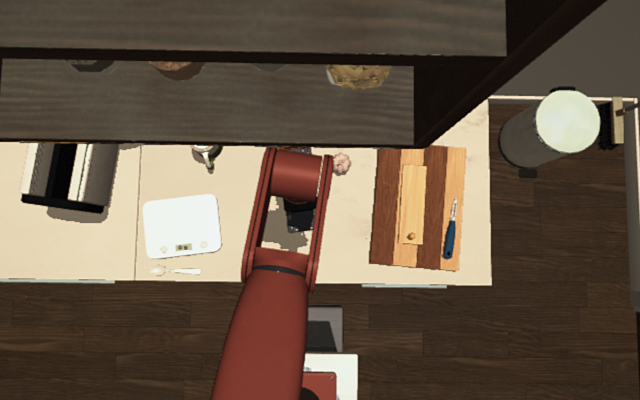

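Tin is held upright, red tin undisturbed at (425,208), scale centre about (0.492, 0.325). Carry.

Call:
arm_command(
  twist=[
    [0,0,0],
    [0,0,0],
    [0,0,0],
    [0,0,0],
    [0,0,0],
    [0,0,0],
    [0,0,0],
    [0,0,0],
  ],
  offset=[
    [-12,0,-1],
    [-40,0,-4],
    [-75,0,-8],
    [-111,0,-12],
    [-147,0,-16],
    [-183,0,-20],
    [-219,0,-24],
    [-250,0,-27],
  ],
  claw=[40,40,40,40,40,40,40,40],
)

```text
clock: 21.77
tool_pos: [0.508, 0.2487, 0.3131]
tcp_rot: [[0.132, -0.003, 0.991], [-0.991, -0.0, 0.132], [-0.0, -1.0, -0.003]]
ft_force: [0.1, -0.2, -0.4]
gripper_width: 0.0453
```

Run:
```python
from h import *
gp()
go([.492,.325,.09],.131)
```

```text
t 21.77 grasp [0.5075 0.2486 0.1491] zang 7.57 F [ 0.1  -0.22 -0.36] w 45.3
offset [-77.8  59.1  -5.6] twist [ 0.18  0.07 -0.01]
```

Call:
arm_command(
  twist=[
    [0,0,0],
    [0,0,0],
    [0,0,0],
    [0,0,0],
    [0,0,0],
    [0,0,0],
    [0,0,0],
    [0,0,0],
  ],
  offset=[
    [-20,0,-2],
    [-45,5,-4],
    [-65,20,-5],
    [-75,40,-6],
    [-78,60,-6],
    [-78,75,-6],
    [-78,83,-6],
    [-78,85,-6],
  ],
  claw=[40,40,40,40,40,40,40,40],
)

```text
clock: 22.43
tool_pos: [0.492, 0.3225, 0.2265]
tcp_rot: [[0.132, -0.006, 0.991], [-0.991, -0.003, 0.132], [0.002, -1.0, -0.006]]
ft_force: [-0.7, 0.3, -1.0]
gripper_width: 0.0451
```

Run:
```python
from h import *
gp();cam('scene','s16');cam('wrist','w16')
im=cv2.imread('pics/s16.png')
a=cv2.resize(im[190:310,190:340],None,fx=5,fy=5,interpolation=cv2.INTER_CUBIC);cv2.imwrite('pics/s16z.png',a[:600])
go([.492,.325,.0495],.131)
```

```text
t 22.43 grasp [0.4911 0.3221 0.0625] zang 7.57 F [-0.75  0.26 -0.95] w 45.1
offset [-2.5 15.6 -1.1] twist [0.1  0.03 0.03]
```

View pics/s16z.png

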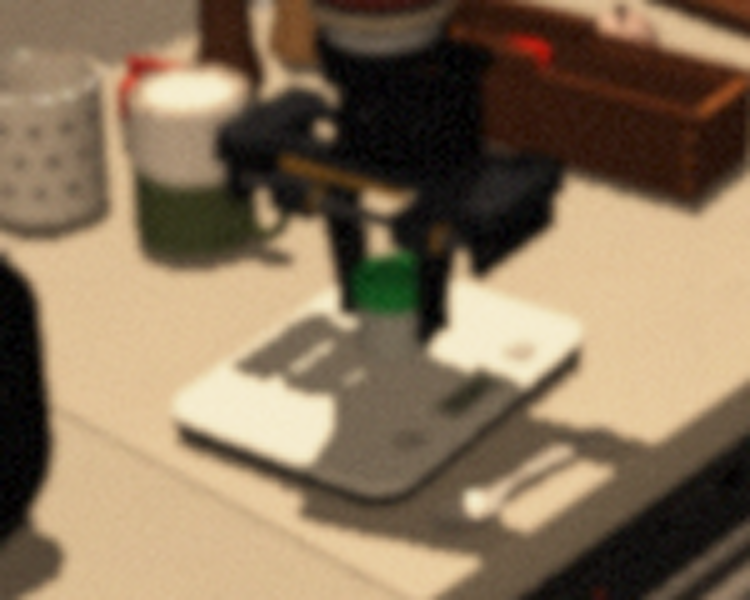

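View pics/w16.png

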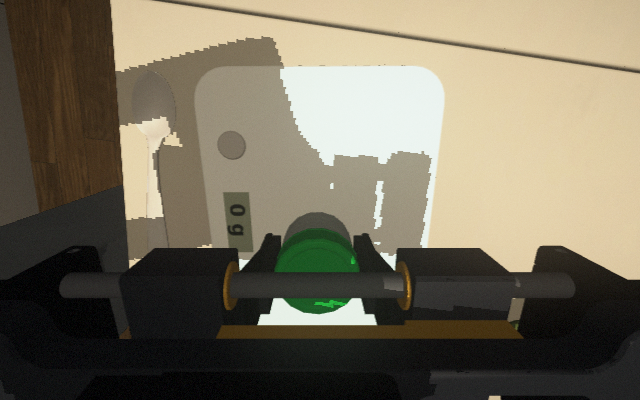

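The tin is over the scale plate, clear of the mug, display at (237,222) reading 0 g. Lowering slowly.

Call:
arm_command(
  twist=[
    [0,0,0],
    [0,0,0],
    [0,0,0],
    [0,0,0],
    [0,0,0],
    [0,0,0],
    [0,0,0],
    [0,0,0],
  ],
  offset=[
    [-1,3,-1],
    [-2,6,-1],
    [-2,8,-1],
    [-2,9.5,-1],
    [-2,10.5,-1],
    [-2,11.5,-1],
    [-2,12,-1],
    [-2,12,-1],
  ],
  claw=[40,40,40,40,40,40,40,40],
)

```text
clock: 23.2
tool_pos: [0.4926, 0.3244, 0.2178]
tcp_rot: [[0.131, -0.0, 0.991], [-0.991, -0.0, 0.131], [-0.0, -1.0, -0.0]]
ft_force: [-1.3, 0.3, -0.8]
gripper_width: 0.0452
```

Run:
```python
from h import *
gp()
```

```text
t 23.2 grasp [0.4926 0.3244 0.0538] zang 7.53 F [-1.29  0.28 -0.78] w 45.2
```

Call:
arm_command(
  twist=[
    [0,0,0],
    [0,0,0],
    [0,0,0],
    [0,0,0],
    [0,0,0],
    [0,0,0],
    [0,0,0],
    [0,0,0],
  ],
  offset=[
    [0,0.6,0],
    [0,1.2,0],
    [0,1.8,0],
    [0,2.4,0],
    [0,2.9,0],
    [0,3.3,0],
    [0,3.5,0],
    [0,3.5,0],
  ],
  claw=[40,40,40,40,40,40,40,40],
)

```text
clock: 23.87
tool_pos: [0.4926, 0.3245, 0.2143]
tcp_rot: [[0.131, -0.0, 0.991], [-0.991, -0.0, 0.131], [0.0, -1.0, -0.0]]
ft_force: [0.5, 0.1, -1.8]
gripper_width: 0.0454
```

Run:
```python
from h import *
gp()
```

```text
t 23.87 grasp [0.4926 0.3245 0.0503] zang 7.54 F [ 0.51  0.08 -1.78] w 45.4
```

Call:
arm_command(
  twist=[
    [0,0,0],
    [0,0,0],
    [0,0,0],
    [0,0,0],
    [0,0,0],
    [0,0,0],
    [0,0,0],
    [0,0,0],
  ],
  offset=[
    [0,0.3,0],
    [0,0.6,0],
    [0,0.9,0],
    [0,1.2,0],
    [0,1.5,0],
    [0,1.7,0],
    [0,1.7,0],
    [0,1.7,0],
  ],
  claw=[40,40,40,40,40,40,40,40],
)

```text
clock: 24.53
tool_pos: [0.4927, 0.3245, 0.2135]
tcp_rot: [[0.131, -0.0, 0.991], [-0.991, -0.0, 0.131], [0.0, -1.0, -0.0]]
ft_force: [-3.1, -1.0, 6.5]
gripper_width: 0.0453
```

Run:
```python
from h import *
gp()
```

```text
t 24.53 grasp [0.4927 0.3245 0.0495] zang 7.54 F [-3.06 -1.04  6.5 ] w 45.3
```

Contact (6.5 N) at the expected height. Ease off, open, rise.

Call:
arm_command(
  twist=[
    [0,0,0],
    [0,0,0],
    [0,0,0],
    [0,0,0],
    [0,0,0],
    [0,0,0],
    [0,0,0],
    [0,0,0],
  ],
  offset=[
    [0,-0.6,0],
    [0,-0.8,0],
    [0,-0.8,0],
    [0,-0.8,0],
    [0,-0.8,0],
    [0,-0.8,0],
    [0,-0.8,0],
    [0,-0.8,0],
  ],
  claw=[40,46,50,55,62,68,70,70],
)

```text
clock: 25.2
tool_pos: [0.4927, 0.3245, 0.2134]
tcp_rot: [[0.131, -0.0, 0.991], [-0.991, -0.0, 0.131], [0.0, -1.0, -0.0]]
ft_force: [1.1, 0.4, -0.6]
gripper_width: 0.0683
```

Call:
arm_command(
  twist=[
    [0,0,0],
    [0,0,0],
    [0,0,0],
    [0,0,0],
    [0,0,0],
    [0,0,0],
    [0,0,0],
    [0,0,0],
  ],
  offset=[
    [0,0,0],
    [0,-6,0],
    [0,-18,0],
    [0,-36,0],
    [0,-58,0],
    [0,-82,0],
    [0,-105,0],
    [0,-110,0],
  ],
  claw=[70,70,70,70,70,70,70,70],
)

```text
clock: 25.87
tool_pos: [0.494, 0.3252, 0.3297]
tcp_rot: [[0.131, 0.008, 0.991], [-0.991, 0.004, 0.131], [-0.003, -1.0, 0.008]]
ft_force: [0.2, 0.2, 0.5]
gripper_width: 0.0705
```

Run:
```python
from h import *
gp();cam('scene','s17');cam('wrist','w17')
im=cv2.imread('pics/s17.png')
a=cv2.resize(im[140:300,190:450],None,fx=3,fy=3,interpolation=cv2.INTER_CUBIC);cv2.imwrite('pics/s17z.png',a)
for l in ['tin_green','lid','tin_red']:
  for c in ['wrist','scene']:
    print(l,c,[(np.round(d['at'],4),round(d['p'],2)) for d in r.mark_of(l,c)[:2]])
```

```text
t 25.87 grasp [0.4953 0.3258 0.1657] zang 7.54 F [0.24 0.16 0.49] w 70.5
tin_green wrist [(array([0.4971, 0.3189, 0.0215]), 0.9)]
tin_green scene [(array([0.4948, 0.3227, 0.0171]), 0.74), (array([ 0.4713, -0.3013,  0.0459]), 0.64)]
lid wrist []
lid scene [(array([ 0.5652, -0.3083,  0.0174]), 0.9), (array([0.6185, 0.0105, 0.0082]), 0.51)]
tin_red wrist []
tin_red scene [(array([0.6303, 0.0104, 0.06  ]), 0.75)]
```

View pics/s17z.png

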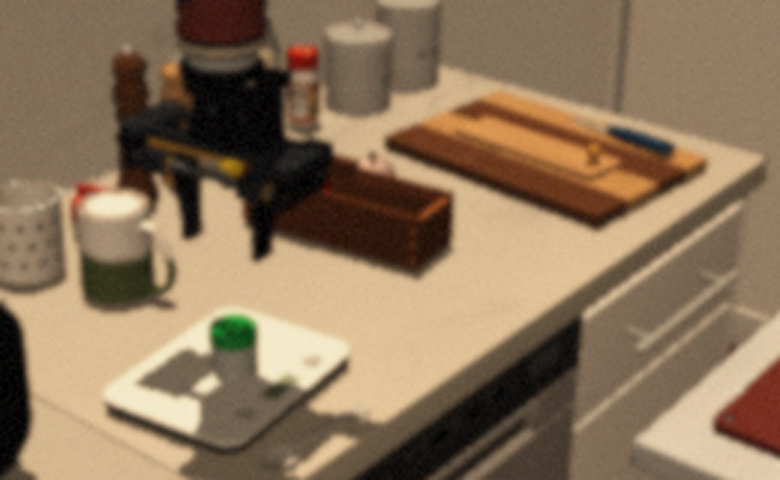

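View pics/w17.png

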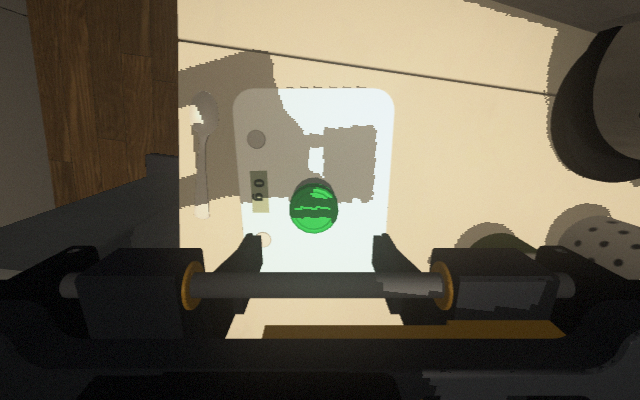

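The tin stands upright on the scale at (314,206), the lid lies flat on the board, and the arm is clear. Let the arm settle, then hand in.

Call:
arm_command(
  twist=[
    [0,0,0],
    [0,0,0],
    [0,0,0],
    [0,0,0],
    [0,0,0],
    [0,0,0],
    [0,0,0],
    [0,0,0],
  ],
  offset=[
    [0,0,0],
    [0,0,0],
    [0,0,0],
    [0,0,0],
    [0,0,0],
    [0,0,0],
    [0,0,0],
    [0,0,0],
  ],
  claw=[70,70,70,70,70,70,70,70],
)

```text
clock: 26.93
tool_pos: [0.4927, 0.3245, 0.3236]
tcp_rot: [[0.131, 0.0, 0.991], [-0.991, 0.0, 0.131], [-0.0, -1.0, 0.0]]
ft_force: [0.3, -0.5, -0.2]
gripper_width: 0.0701
```

Run:
```python
from h import *
gp();print(r.sign_off())
```

```text
t 26.93 grasp [0.4927 0.3245 0.1596] zang 7.54 F [ 0.33 -0.54 -0.25] w 70.1
the job is handed in; nothing more can be done
None
```

The job is handed in at 26.9 s on the robot's clock, with both steps done as asked. No verdict came back.

- **Lid:** I lifted it over the lip by the knob, slid it out about 85 mm and let go. I then gripped it by its long edges (65 mm), drew it clear and set it down on the board with about 12 N of contact.
- **Green tin:** I lifted it from the front half of the box and set it on the scale with about 6.5 N of contact.

**Last checks:**
- The pictures show the lid flat with its knob up and the tin upright near the middle of the scale.
- The network put the lid at (0.565, -0.308, 0.017) and the tin at (0.495, 0.323, 0.017), both at their surfaces' heights within a few mm.
- The hand was empty and well above everything, with about 0 N on the wrist.
- The mug, teaspoon, peeler and garlic looked unmoved in the pictures.

**Checks that disagreed or were weaker:**
- The network's last report for the red tin, (0.630, 0.010, 0.060), does not fit a tin in the box. The last wrist view of the box, taken after the green tin was out, showed the red tin upright in its half. I went by that picture.
- The wrist view placed the green tin's base about 4 mm higher than the scene view did, which is within the networks' error.
- The grip width on the 18 mm knob read only 16 mm, but it held.

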